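# Dock the flour shaker in the filler's three-point nest

## Robot

A 6-joint arm with a two-finger parallel gripper is mounted at the origin on the work surface. World frame = base frame: x ahead of the robot, y to its left, z up, the work surface at z = 0. Lengths are in mm, angles in rad, forces in N, time in s.
With the tool pointing down it reaches from about 350 to 975 mm from the base axis. Payload 7.1 kg.
Tool frame: the origin (TCP) lies on the front face of the gripper's body, between the roots of the fingers; the fingertips stand 80 mm ahead of it and the grasp point (between the pads) lies 61 mm ahead of it (env.tips_ahead is the distance from the TCP to the fingertips, in mm); z points along the fingers, y is the line along which they close (so a half turn about z gives the same grasp; the last joint's range is limited). The gripper opens to 88 mm and grips with 3 to 60 N. Pads are 20 mm wide; open, the fingers measure 115 mm over their backs; the gripper's body (75 mm by 178 mm) begins 61 mm behind the grasp point.
Start: joints at [-1.224, 0.423, 1.63, -0, 1.089, -0.019], TCP at [223.577, -583.626, 302.675] pointing down, gripper open.
Joint ranges: [-3, 3], [-0.9, 2.11], [0.09, 2.58], [-1.31, 4.45], [0.11, 2.69], [-2.54, 2.54]. Speed limits (rad/s): [2.39, 2.39, 3.01, 3.14, 3.14, 3.14].

## Interface

Orientations are given as a unit quaternion [x, y, z, w].
In Python, from station import env, set_gripper, viewer, workorder gives the robot as it stands. Calls block until the motion is done:
- env.reach(position, orientation): joint-space move of the TCP to a pose.
- env.move_l(position, rot=None, rate=150, f_stop=None): straight line of the TCP; rot=None keeps the orientation; rate is the mean speed in mm/s. With f_stop (N) it stops when the force on the tool has changed by that much, and returns True; else False.
- env.move_joints(angles): joint-space move.
- set_gripper(opening): finger opening in mm; the grip force is fixed at half the most; returns when the fingers have stopped.
- env.hold(seconds).
- env.ik(position, orientation): joint angles nearest the present ones, or None.
- env.read_state(): the state.
- viewer.camera(name): name is "scene" or "top" or "wrist"; returns the picture (400x640x3 uint8, blue, green, red); there is no depth.
- viewer.camera_params(name): a dict with "fx", "fy", "cx", "cy" (pixels), "pose" (4x4, takes a point from camera to world coordinates); the wrist camera has in their place "tool_from_camera" (4x4, takes a point from camera to tool coordinates, whose origin is the TCP and whose axes are the flange's). Camera axes: x right, y up, looking along -z (the intrinsics and any distortion apply to the point x, -y, -z); pixel columns grow to the right and rows downward; lengths in mm; the calibration is good to about 2 mm. A picture is of the moment at which its call begins: read the wrist's pose just before it. camera_params takes no time and is no camera call.
A pose or a line that the arm cannot do raises env.IKError and nothing moves.
- workorder.sign_off(): hands the job in; it is judged then, once.
The state is a dict: "time_s": time; "qpos": joint angles; "dq": joint speeds; "tau": joint torques, N m; "tool_pos": TCP position; "orientation": TCP orientation; "force": force on the tool from outside, world axes, zero at the start; "wrist_torque": the same for the moment, N m; "width": finger opening in mm; "grip_force": force on a finger pad.
Only numpy, scipy, OpenCV 4.12 (cv2) and the standard library are available. Lean on these libraries where they do the work, as an engineer would, in place of code of your own. Each camera call takes 0.05 s, during which the arm holds its last target. There are 200 camera calls.

## Task

Pick up the squat flour shaker and stand it on the entry end of the steel filling dock, let go of it there, then nudge it along the plate between the fence and the sprung shoe until it rests firmly home against the rubber end stop, touching fence, shoe and stop, upright and released. The stop's setting is different every time, so feel for it and press gently, no harder than about 10 N on the stop; do not shift the other things on the counter.

Things in the scene. Friction and masses are not known exactly. Their poses are not given: they have to be found in the camera images.
- shaker: The flour shaker: squat plain aluminium can with a low pierced dome, 64 mm diameter, straight-sided up to 60 mm, 76 mm tall over all, 0.25 to 0.45 kg, loose, standing on the worktop at the start. Origin at the centre of its underside, z up along its axis; its yaw means nothing.
- dock: Filling dock, fixed: steel plate 8 mm thick on the worktop. Its level x axis is the way the shaker is pushed in, y left of that, z up; origin on the worktop on the centre line. Entry tongue x = -175 to -50 mm, 110 mm wide, bare; nest part -50 to +110 mm, 170 mm wide. Home, the shaker's axis is at y = 0, x between -10 and +23 mm. No room for fingers beside it in the nest: push from -x.
- entry (a point): Where the shaker can be set down: point on top of the plate (8 mm above the worktop), on the centre line of the bare entry tongue, 110 mm before the dock's origin. A shaker standing here is clear of fence and shoe, with room for fingers on any side. Axes as the dock's.
- fence: Upright aluminium fence, fixed along the left side of the nest: 10 mm thick, 40 mm tall above the plate. Its straight inner face lies at dock y = +32 mm, from dock x = -45 to +50 mm; a lead-in wing flares outward from it to dock x = -79, y = +50 mm. Origin on the inner face at dock x = 0, on top of the plate; axes as the dock's.
- shoe: Sprung white plastic shoe facing the fence, 30 mm tall, gives way along dock -y up to 10 mm. Flat face at dock x = -22 to +36 mm, 61 mm from the fence when free, so the shaker is pinched with about 6 N; sloping lead-in out to x = -52 mm. Sliding the shaker through takes some 3 to 8 N before the stop is met. Origin on the flat face at dock x = 0, 28 mm above the worktop; axes as the dock's.
- stop: End stop: grey block 44 mm wide and tall, fixed, with a screw whose black rubber nose (22 mm disc, middle 32 mm above worktop) meets the shaker. Its setting varies, unreported: nose face is 31 to 63 mm before the block (dock x = +54 to +22 mm). Nose gives 1 mm per 8 N, to 1.5 mm, then is hard. Fence and shoe then hold the shaker. Origin: foot of the block's near face; axes as the dock's.
- pepper_pot: Bystander: slim upright aluminium pot, 42 mm diameter, 105 mm tall. Origin under its centre.
- measuring_cup: Bystander: steel cup with a handle, 70 mm across, 60 mm tall. Origin under its centre.
- sugar_jar: Bystander: glass jar, 76 mm across, 120 mm tall. Origin under its centre.
- cutter: Bystander: round steel biscuit cutter, 56 mm across, 25 mm tall, on the worktop to the left of the dock's entry tongue. Origin under its centre.
- spoon: Bystander: wooden spoon, 260 mm long, lying along its x axis. Origin under its middle.
There are look-alikes about, which are no part of the job. Leave any yellow look-alike of the shaker alone.

How it is judged:
By the outcome, as a careful person would: the job done as asked, in the order asked, and still so for the second after the job is handed in, with the robot touching nothing.
It also fails if it takes over 72 s, if anything falls off the work surface, if the arm or the gripper's body presses on something with over 40 N, if the wrist force passes 120 N, or if a joint passes its speed limit or range.

## Working session

There is one attempt and no reset: what is moved stays moved. The work goes in short steps, each a Python script; the robot and the scene stay as the last script left them, time stands still between calls to the robot, and variables do not carry over. Pictures are saved under pics/ and viewed, at most 10 in all, crops included, and the job is handed in when it is done.

```bash
ls; mkdir -p pics
python3 - <<'E'
from station import env,set_gripper,viewer,workorder
import cv2,numpy as np
np.set_printoptions(precision=3,suppress=True)
for n in("scene","top"):
    cv2.imwrite(f"pics/{n}0.png",viewer.camera(n)); print(n,viewer.camera_params(n))
print(viewer.camera_params("wrist")); s=env.read_state(); print(s)
E
```

```text
pics
scene {'fx': 444.8763896182182, 'fy': 444.8763896182182, 'cx': 322.6859036293953, 'cy': 193.6035603396815, 'pose': array([[  -0.712,   -0.533,    0.457, 1123.683],
       [   0.702,   -0.527,    0.479,  609.716],
       [  -0.014,    0.662,    0.75 ,  976.373],
       [   0.   ,    0.   ,    0.   ,    1.   ]])}
top {'fx': 368.20280857202704, 'fy': 368.20280857202704, 'cx': 330.53913897800606, 'cy': 198.0490270822214, 'pose': array([[  -0.029,    0.999,   -0.046,  502.342],
       [  -1.   ,   -0.03 ,   -0.009,   18.744],
       [  -0.01 ,    0.046,    0.999, 1317.391],
       [   0.   ,    0.   ,    0.   ,    1.   ]])}
{'fx': 358.3768126725296, 'fy': 358.3768126725296, 'cx': 313.59948041336, 'cy': 202.06952336725303, 'tool_from_camera': array([[ -0.002,   0.959,   0.284,  77.173],
       [  1.   ,   0.002,   0.   ,   0.788],
       [ -0.   ,   0.284,  -0.959, -81.097],
       [  0.   ,   0.   ,   0.   ,   1.   ]])}
{'time_s': 0.1, 'qpos': array([-1.224,  0.424,  1.631, -0.   ,  1.089, -0.019]), 'dq': array([ 0.   , -0.003, -0.003, -0.001,  0.   , -0.001]), 'tau': array([ -0.   , -54.562, -27.433,   0.065,   0.019,  -0.   ]), 'tool_pos': array([ 223.438, -583.288,  302.   ]), 'orientation': array([ 0.983,  0.182, -0.   , -0.001]), 'force': array([ 0.217,  0.183, -0.085]), 'wrist_torque': array([ 0.043, -0.027, -0.053]), 'grip_force': 0.0, 'width': 88.18609856289862}
```

View pics/scene0.png

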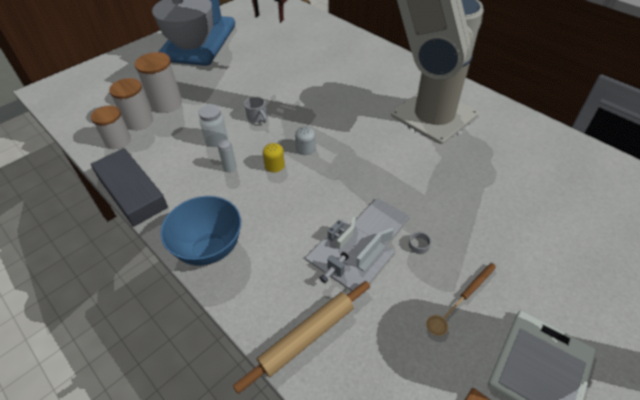

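View pics/top0.png

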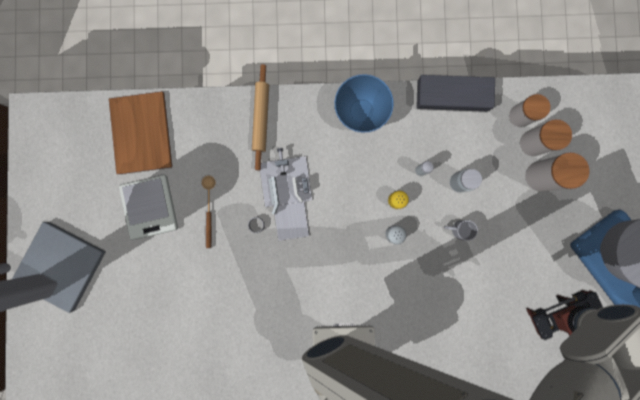

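The picture shows these candidates. The grey domed can, top (396,235) / scene (306,140), fits as the shaker. The others are the yellow look-alike (399,200)/(273,157), pepper pot (425,167)/(227,155), sugar jar (467,180)/(211,125) and cup (465,229)/(256,108). The dock is at top (288,195), with its entry end towards the robot and the stop at the far end, and the cutter at (257,224).

Run:
```python
import cv2,numpy as np
t=cv2.imread("pics/top0.png");s=cv2.imread("pics/scene0.png")
r=lambda im,x,y,w,h,f:cv2.resize(im[y:y+h,x:x+w],None,fx=f,fy=f,interpolation=cv2.INTER_CUBIC)
a=r(t,245,140,80,110,5)   #400x550
b=r(s,290,190,130,100,3)  #390x300
c=r(t,370,210,65,41,6)     #390x246
b=b[:, :390]; 
o=np.zeros((550,800,3),np.uint8);o[:,:400]=a;o[:300,405:795]=b;o[303:549,405:795]=c
cv2.imwrite("pics/crop1.png",o)
```

```text
(no output)
```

View pics/crop1.png

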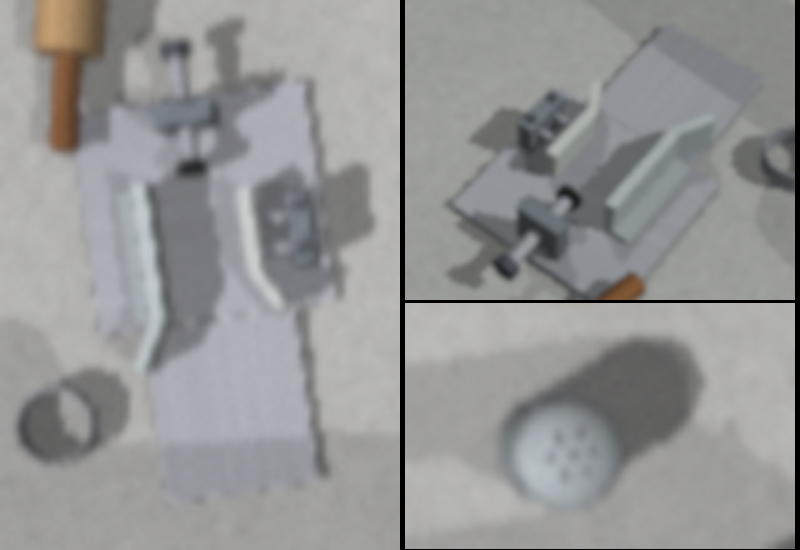

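The shaker crop shows a bare aluminium can with a pierced dome, so the choice is confirmed. The dock corners are legible in both views: entry corners at top (278,239)/(310,234), far corners at (260.6,162)/(305.6,156).

```bash
cat > h.py <<'E'
from station import env,set_gripper,viewer,workorder
import cv2,numpy as np
from scipy.spatial.transform import Rotation as R
from scipy.optimize import least_squares
np.set_printoptions(precision=2,suppress=True)
def down(yaw):  # tool z down, tool x at heading yaw
    c,s=np.cos(yaw),np.sin(yaw)
    return R.from_matrix(np.array([[c,s,0],[s,-c,0],[0,0,-1.]])).as_quat()
def wpose(s):
    T=np.eye(4);T[:3,:3]=R.from_quat(s["orientation"]).as_matrix();T[:3,3]=s["tool_pos"]
    return T@viewer.camera_params("wrist")["tool_from_camera"]
def ray(name,uv,T=None):
    p=viewer.camera_params(name);T=p["pose"] if T is None else T
    d=np.array([(uv[0]-p["cx"])/p["fx"],-(uv[1]-p["cy"])/p["fy"],-1.])
    d=T[:3,:3]@d;return T[:3,3],d/np.linalg.norm(d)
def onz(r,z): o,d=r;return (o+d*(z-o[2])/d[2])
def tri(rs):
    A=sum(np.eye(3)-np.outer(d,d) for o,d in rs);b=sum((np.eye(3)-np.outer(d,d))@o for o,d in rs)
    x=np.linalg.solve(A,b);return x,[np.linalg.norm(np.cross(x-o,d)) for o,d in rs]
def proj(name,P,T=None):
    p=viewer.camera_params(name);T=p["pose"] if T is None else T
    q=np.linalg.inv(T)@np.append(P,1);return np.array([p["cx"]+p["fx"]*q[0]/-q[2],p["cy"]-p["fy"]*q[1]/-q[2]])
E
python3 - <<'E'
from h import *
dk=np.array([[-175,55],[-175,-55],[110,85],[110,-85]])
px=[(278,239.4),(310.2,234.4),(260.6,162.4),(305.6,156)]
W=np.array([onz(ray("top",p),8)[:2] for p in px])
f=lambda v:(dk@np.array([[np.cos(v[2]),np.sin(v[2])],[-np.sin(v[2]),np.cos(v[2])]])+v[:2]-W).ravel()
r=least_squares(f,[600,100,0]);print("dock",r.x,r.x[2]*57.3,r.fun)
print("entry corners tri",tri([ray("top",px[0]),ray("scene",(408.3,216.7))]),tri([ray("top",px[1]),ray("scene",(375,199))]))
print("nose",onz(ray("top",(283,173.4)),32), "shaker",onz(ray("top",(397.5,235.3)),76),"cutter",onz(ray("top",(256.6,224.4)),12))
print("tri shaker",tri([ray("top",(397.5,235.3)),ray("scene",(306,130))]))
E
```

```text
dock [599.99 183.41   0.12] 6.665794976428071 [-1.57 -2.97 -3.19  2.48  1.56  3.74  3.2  -3.24]
entry corners tri (array([422.37, 219.8 ,   3.99]), [np.float64(1.9528236474913219), np.float64(1.952823647491331)]) (array([435.15, 106.76,  -2.57]), [np.float64(0.08314610796601019), np.float64(0.08314610796593157)])
nose [653.01 194.19  32.  ] shaker [ 427.78 -191.28   76.  ] cutter [476.72 294.82  12.  ]
tri shaker (array([ 427.06, -190.75,   75.08]), [np.float64(0.9538343221873207), np.float64(0.953834322187384)])
```

Run:
```python
from h import *
import json
P={}
def shot(n):
    s=env.read_state();T=wpose(s);cv2.imwrite(f"pics/{n}.png",viewer.camera("wrist"));P[n]=T.tolist()
env.reach([540,170,330],down(0.116));env.hold(.3);shot("d1")
env.reach([427,-150,240],down(0));env.hold(.3);shot("s1")
env.move_l([427,-220,240]);env.hold(.3);shot("s2")
json.dump(P,open("P.json","w"));print(env.read_state()["time_s"])
a,b=[cv2.imread(f"pics/{k}.png") for k in("s1","s2")]
cv2.imwrite("pics/s12.png",np.vstack([a[50:350],b[50:350]]))
cv2.imwrite("pics/d1b.png",cv2.resize(cv2.imread("pics/d1.png"),(800,500),interpolation=cv2.INTER_CUBIC))
```

```text
5.9583
```

View pics/d1b.png

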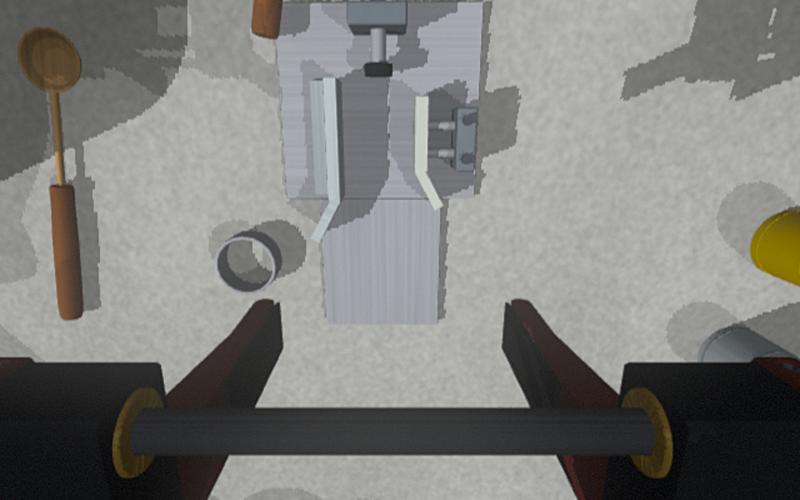

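View pics/s12.png

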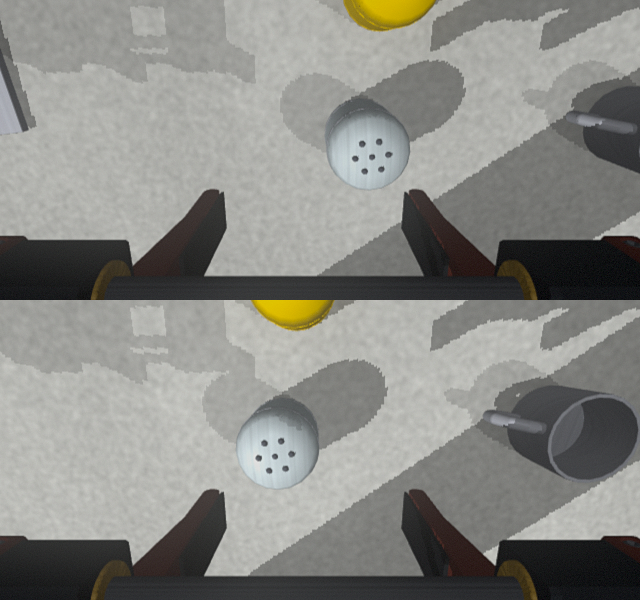

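The wrist views show the middle hole of the dome at s1 (372,207) and s2 (275,206). In d1 (full pixels) the tongue corners are at (261.6,259.2)/(351.2,258.4), the nest's near corners at (230.4,158)/(380.5,155.5) and the rubber nose at (302,55).

Run:
```python
from h import *
import json
P={k:np.array(v) for k,v in json.load(open("P.json")).items()}
s=tri([ray("wrist",(372,207),P["s1"]),ray("wrist",(275,206),P["s2"])]);print("shaker",s)
dk=np.array([[-175,55],[-175,-55],[-50,85],[-50,-85]])
px=[(261.6,259.2),(351.2,258.4),(230.4,158),(380.5,155.5)]
W=np.array([onz(ray("wrist",p,P["d1"]),8)[:2] for p in px])
f=lambda v:(dk@np.array([[np.cos(v[2]),np.sin(v[2])],[-np.sin(v[2]),np.cos(v[2])]])+v[:2]-W).ravel()
r=least_squares(f,[600,180,0.1]);print("dock",r.x,r.x[2]*57.3,r.fun)
c,sn=np.cos(r.x[2]),np.sin(r.x[2]);M=np.array([[c,-sn],[sn,c]])
print("entry",r.x[:2]+M@[-110,0]); n=onz(ray("wrist",(302.4,52),P["d1"]),32);print("nose dock",M.T@(n[:2]-r.x[:2]))
print("entry corner heights",[tri([ray("top",a),ray("wrist",b,P["d1"])]) for a,b in (((278,239.4),px[0]),((310.2,234.4),px[1]))])
```

```text
shaker (array([ 428.53, -192.54,   74.62]), [np.float64(0.18050692457234427), np.float64(0.18050692457248102)])
dock [599.69 185.9    0.12] 7.089212608259033 [ 0.67 -0.45  0.64 -0.2  -0.08  0.53 -1.22  0.12]
entry [490.53 172.32]
nose dock [57.88  0.26]
entry corner heights [(array([421.84, 219.14,  14.83]), [np.float64(0.5079787916784345), np.float64(0.5079787916784197)]), (array([434.56, 108.09,  10.17]), [np.float64(2.581632451419844), np.float64(2.5816324514197464)])]
```

Run:
```python
from h import *
q=down(0)
env.reach([428.5,-192.5,190],q);env.move_l([428.5,-192.5,97],rate=120)
set_gripper(50);s=env.read_state();print(s["width"],s["grip_force"],s["tool_pos"])
env.move_l([428.5,-192.5,190]);s=env.read_state();print(s["width"],s["force"])
if s["width"]>60:
    e=np.array([490.5,172.3]);Q=down(0.1237)
    env.reach([*e,150],Q);env.move_l([*e,111],rate=80);env.hold(.2)
    t=env.move_l([*e,99],rate=15,f_stop=3);s=env.read_state();print(t,s["tool_pos"],s["force"],s["width"],s["time_s"])
```

```text
63.77153056933231 30.000995993614197 [ 428.66 -192.52   97.38]
63.69277857448716 [-1.23 -0.22 -4.6 ]
True [490.6  172.32 105.15] [-0.58  0.09  3.8 ] 63.459163981207894 11.2167
```

Run:
```python
from h import *
import json
set_gripper(88);env.hold(.2)
p=env.read_state()["tool_pos"];env.move_l([p[0],p[1],200],rate=150)
th=.1237;u=np.array([np.cos(th),np.sin(th)]);O=np.array([599.7,185.9])
a=O-178*u
env.reach([*a,230],down(th));set_gripper(14);env.hold(.2)
s=env.read_state();json.dump(wpose(s).tolist(),open("T3.json","w"));cv2.imwrite("pics/w3.png",viewer.camera("wrist"));print(s["time_s"],s["width"],s["tool_pos"],s["force"])
```

```text
14.575 13.87310851077876 [423.05 163.94 230.01] [-0.13  0.16  0.72]
```

View pics/w3.png

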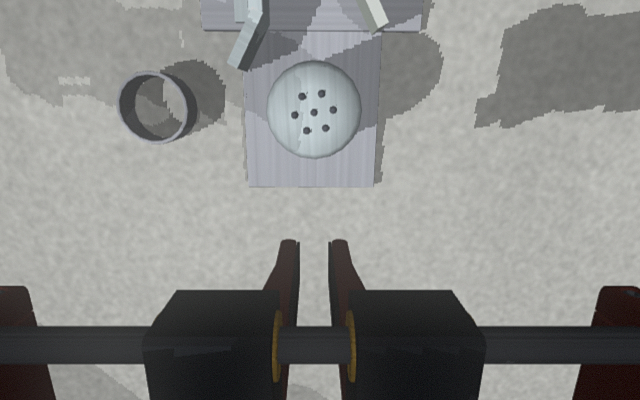

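The picture shows the shaker upright and centred on the tongue at (314,112), clear of fence and shoe. Now the push.

```bash
cat > push.py <<'E'
from h import *
th=.1237;u=np.array([np.cos(th),np.sin(th)]);O=np.array([599.7,185.9]);Z=102
P=lambda x,z=Z:[*(O+x*u),z]
def st():
    s=env.read_state();return (s["tool_pos"][:2]-O)@u,s["force"][:2]@u,s["force"][:2]@[-u[1],u[0]],s["force"][2],s["time_s"]
E
python3 - <<'E'
from push import *
env.move_l(P(-178),rate=150);env.hold(.2);print(np.array(st()))
for x,r in((-100,40),(-80,25),(-70,15),(-60,15),(-55,12),(-50,12)):
    t=env.move_l(P(x),rate=r,f_stop=10);print(t,np.array(st()))
    if t:break
E
```

```text
[-177.56    0.35    0.69   -0.21   15.82]
False [-100.04   -0.98   -0.1     0.83   17.93]
False [-80.41  -5.21   3.06   2.17  18.88]
False [-70.42  -4.32   2.18   2.13  19.69]
False [-59.79  -2.2    0.6   -1.7   20.51]
False [-54.75  -1.81   0.96  -1.23  21.07]
False [-49.74  -2.22   1.41  -1.54  21.64]
```

Run:
```python
from push import *
x=-50;L=[]
while x<-12:
    x+=1 ;t=env.move_l(P(x),rate=8,f_stop=8);v=st();L.append(-v[1])
    print(f"{x} {v[0]:.2f} F{-v[1]:.2f} y{v[2]:.2f} z{v[3]:.2f}",t)
    if t or -v[1]>np.median(L[-12:])+3 or v[4]>55: break
print(v[4])
```

```text
-49 -49.00 F3.78 y1.30 z-0.43 False
-48 -47.99 F2.10 y1.43 z-0.05 False
-47 -46.88 F3.26 y0.84 z-0.22 False
-46 -45.90 F3.74 y0.80 z-0.06 False
-45 -44.89 F3.73 y0.95 z-0.76 False
-44 -43.89 F3.12 y0.96 z-0.73 False
-43 -42.89 F3.02 y0.92 z0.16 False
-42 -41.89 F2.90 y2.37 z-0.20 False
-41 -40.91 F3.28 y0.71 z-0.41 False
-40 -39.89 F2.96 y1.40 z0.01 False
-39 -38.90 F3.25 y1.76 z-0.04 False
-38 -37.92 F2.77 y1.08 z-0.34 False
-37 -36.90 F2.24 y0.21 z-0.75 False
-36 -35.90 F2.62 y0.93 z-1.51 False
-35 -34.89 F3.05 y0.91 z-0.68 False
-34 -33.91 F3.81 y0.89 z-1.12 False
-33 -32.88 F3.28 y1.07 z-0.27 False
-32 -31.91 F3.52 y0.47 z-0.95 False
-31 -30.87 F2.70 y0.63 z0.12 False
-30 -29.90 F2.10 y1.45 z-0.14 False
-29 -28.90 F3.26 y1.08 z-1.13 False
-28 -27.89 F2.80 y2.00 z-1.36 False
-27 -26.90 F3.18 y1.20 z-0.61 False
-26 -25.89 F3.23 y1.74 z-0.28 False
-25 -24.89 F3.78 y1.18 z-0.32 False
-24 -23.88 F3.63 y0.99 z0.13 False
-23 -23.23 F5.17 y1.48 z1.16 False
-22 -22.84 F7.56 y2.45 z2.16 False
29.3417
```

The force steps from a plateau of about 3 N to 7.6 N, so the stop has been met with about 4.5 N. I'll press slightly more, back off and look.

Run:
```python
from push import *
env.move_l(P(-21.6),rate=4,f_stop=3);env.hold(.3);print(np.array(st()))
env.move_l(P(-30),rate=15);env.move_l(P(-120),rate=80);print(np.array(st()))
env.move_l(P(-120,250),rate=150);env.move_l(P(-75,250));env.hold(.2)
T=wpose(env.read_state());im=viewer.camera("wrist");s=viewer.camera("scene");print(env.read_state()["time_s"])
import json;json.dump(T.tolist(),open("T4.json","w"))
cv2.imwrite("pics/w4.png",im)
o=np.zeros((600,640,3),np.uint8);o[:360]=im[:360];o[365:600,:]=0
c=cv2.resize(s[195:290,285:415],None,fx=2.45,fy=2.45,interpolation=cv2.INTER_CUBIC);o[365:365+c.shape[0],:c.shape[1]]=c
c=cv2.resize(s[100:195,200:330],None,fx=2.45,fy=2.45,interpolation=cv2.INTER_CUBIC);o[365:365+c.shape[0],321:321+c.shape[1]]=c
cv2.imwrite("pics/chk.png",o)
```

```text
[-22.77  -8.55   2.59   3.48  29.89]
[-119.36    0.26    0.3    -0.74   31.88]
33.7583
```

View pics/chk.png

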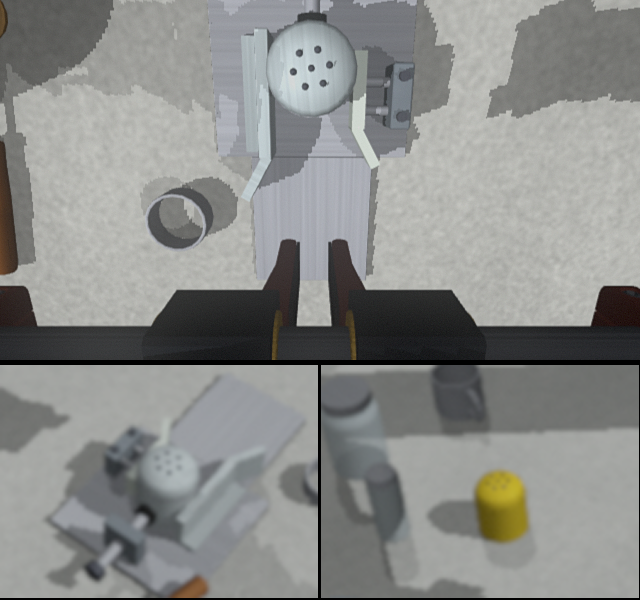

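The shaker stands upright at (311,68), between fence and shoe and against the black nose at (312,18). The gripper is clear and the other things haven't moved.

```bash
python3 -c "
from station import workorder
print(workorder.sign_off())"
```

```text
the job is handed in; nothing more can be done
None
```

The shaker is home in the dock, upright and released against fence, shoe and stop, pressed with about 5.5 N on the stop; the job was handed in at about 34 s.

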